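Shut the bench fume inlet with its shutter blade

ROBOT

A 7-joint arm with a two-finger parallel gripper is mounted at the origin on the work surface. World frame = base frame: x ahead of the robot, y to its left, z up, the work surface at z = 0. Lengths are in m, angles in rad, forces in N, time in s.
With the tool pointing down it reaches from about 0.425 to 0.825 m from the base axis. Payload 3.6 kg.
Tool frame: the origin (TCP) lies where the fingers leave the gripper's body, on its centre line; the fingertips stand 73 mm ahead of it and the grasp point (between the pads) lies 54 mm ahead of it; x points along the fingers, y is the direction in which the jaws open and shut, and the axes are right-handed (so a half turn about x gives the same grasp; the last joint's range is limited). The gripper opens to 85 mm and grips with 20 to 120 N. Pads are 22 mm wide; open, the fingers measure 114 mm over their backs; the gripper's body (76 mm by 85 mm) begins 54 mm behind the grasp point. The pads swing forward as they close: fully open they stand 13 mm farther back than shut.
Start: joints at [1.226, 0.615, -0.013, 1.423, 0.008, 1.103, -0.04], TCP at [0.204, -0.617, 0.304] pointing down, gripper open.
Joint ranges: [-3.12, 3.12], [-0.3, 2.06], [-1.34, 1.32], [0.26, 2.42], [-1.36, 4.5], [0.01, 1.98], [-2.84, 2.84]. Speed limits (rad/s): [2.79, 2.79, 3.14, 3.14, 3.14, 3.14, 3.14].

INTERFACE

Orientations are given as a unit quaternion [x, y, z, w].
In Python, from station import arm, snapshot, camera_info, ticket gives the robot as it stands. Calls block until the motion is done:
- arm.movep(position, orientation): joint-space move of the TCP to a pose.
- arm.line_to(position, velocity=0.15, ori=None): straight line of the TCP; ori=None keeps the orientation; velocity is the mean speed in m/s.
- arm.move_j(angles): joint-space move.
- arm.move_gripper(opening, effort=None): opening from 0.0 (shut) to 1.0 (fully open); effort is the grip in N (None keeps the last); returns when the fingers have stopped.
- arm.pause(seconds).
- arm.ik(position, orientation): joint angles nearest the present ones, or None.
- snapshot(name): name is "scene" or "top"; returns the picture (420x560x3 uint8, blue, green, red); there is no depth.
- camera_info(name): a dict with "fx", "fy", "cx", "cy" (pixels), "R" (3x3) and "t" (3): a world point X has camera coordinates R X + t. Camera axes: x right, y down, z forward; pixel columns grow to the right and rows downward; lengths in m; the calibration is good to about 2 mm. A picture is of the moment at which its call begins. camera_info takes no time and is no camera call.
A pose or a line that the arm cannot do raises arm.MotionError and nothing moves.
- ticket.finish_job(): hands the job in, once; it reports no verdict.
Readings, each from a call of its own:
- arm.read_time(): time.
- arm.read_joint_positions(): joint angles.
- arm.read_dq(): joint speeds.
- arm.read_effort(): joint torques, N m.
- arm.read_tool_pos(): TCP position.
- arm.read_eef_rot(): TCP orientation.
- arm.read_ft_force(): force on the tool from outside, world axes, zero at the start.
- arm.read_wrist_torque(): the same for the moment, N m.
- arm.read_opening(): opening from 0.0 (shut) to 1.0 (fully open).
Only numpy, scipy, OpenCV 4.12 (cv2) and the standard library are available. Lean on these libraries where they do the work, as an engineer would, in place of code of your own. Each camera call takes 0.05 s, during which the arm holds its last target.

TASK

Take the solid shutter blade with the red grip out of the wooden block and slide it, edge down, into the two upright guides at the mouth of the fume inlet until it sits fully home on the bottom, then let go of it. Lower it under control, do not let it drop, and leave the blue-gripped blade, the turntable, the screwdriver and the steel block as they are.

Things in the scene. Friction and masses are not known exactly. Their poses are not given: they have to be found in the camera images.
- red_blade: Shutter blade to fit: solid aluminium sheet 100 mm wide (x), 5 thick (y), 100 high (z); a red grip stands centred on its top edge, 44 mm wide (x), 12 thick (y), 45 high; 145 mm overall. Origin: middle of the lower edge, z up. About 0.2 kg. Stands loose in either slot of the wooden block, leaning up to 3 degrees. Fits either way round.
- blue_blade: A second blade of the same outline and sizes and the same origin, but with a window 52 x 46 mm in it and a blue grip; it stands in the other slot (grip top 157 mm above the bench) and must stay there.
- rack: Fixed hardwood block 134 mm (x) by 150 mm (y), 52 mm high, origin under its centre. Two slots along its x, centred at y = +45 mm and y = -45 mm, each 106 mm long, 7 mm wide, 40 mm deep (floor 12 mm above the bench).
- inlet: Fixed sheet-metal fume inlet; origin on the bench under the middle of the blade's place. The blade stands in its x-z plane, width along x. The dark round mouth looks to -y; behind it towards +y a box 112 mm wide (x), y = 8 to 89 mm, 94 mm high, then a duct of 72 mm diameter, 91 mm high, which turns down into the bench at y = 150 mm.
- guide_top (a point): Point mid-way between the guides at their top, 114 mm above the bench; axes as the inlet's. Two rigid smooth channel guides (no spring, no catch) stand at x = +-50 mm: slot 8.5 mm wide (y), 105 mm between channel bottoms (x), lips reach in to x = +-42.5 mm, straight from 10 to 95 mm height. Above, yellow lead-in flares open to 28 mm (y) by 124 mm (x) at the top.
- seat (a point): Point at the bottom of the guides, mid-way between them, 10 mm above the bench, where the blade's origin lies when it is fully home (the grip is then 110 to 155 mm above the bench); axes as the inlet's.
- turntable: Round soldering turntable, 90 mm diameter, 26 mm high, white top; loose bystander. Origin under its centre.
- screwdriver: Green-handled screwdriver, 170 mm long, lying on the bench along its x; loose bystander.
- bench_block: Steel block 60 x 60 x 25 mm; loose bystander. Origin under its centre.
Things that resemble listed ones, but are neither listed nor needed, are in the scene too. Leave any turquoise look-alike of the red_blade alone.

How it is judged:
At the end, for the whole second after the job is handed in: The red-gripped blade stands upright in both guides with its lower edge within 4 mm of the bottom of the guides and within 6 mm of the seat point sideways, parallel to the guides' plane and upright within 0.08 rad, at rest and released (z of red_blade in the frame of seat between -0.003 and 0.004 m and horizontal distance between red_blade and seat below 0.006 m and angle between the x axis of red_blade and the x axis of seat, either way round below 0.08 rad and angle between red_blade's own z axis and vertical below 0.08 rad and linear speed of red_blade below 0.02 m/s); the robot touches nothing.
It fails at once if the red blade is dropped (falls faster than 0.45 m/s, about 10 mm of free fall, with no finger on it) (contact force between the fingers and red_blade below 0.2 N and linear speed of red_blade above 0.45 m/s).
It fails at once if the blue-gripped blade is moved by more than 20 mm (distance of blue_blade from where it was at the start of the episode above 0.02 m).
It fails at once if the turntable is moved by more than 20 mm (distance of turntable from where it was at the start of the episode above 0.02 m).
It fails at once if the screwdriver is moved by more than 20 mm (distance of screwdriver from where it was at the start of the episode above 0.02 m).
It fails at once if the steel block is moved by more than 20 mm (distance of bench_block from where it was at the start of the episode above 0.02 m).
It also fails if it takes over 45 s, if anything falls off the work surface, if the arm or the gripper's body presses on something with over 40 N, if the wrist force passes 120 N, or if a joint passes its speed limit or range.

## Working session

There is one attempt and no reset: what is moved stays moved. The work goes in short steps, each a Python script; the robot and the scene stay as the last script left them, time stands still between calls to the robot, and variables do not carry over. Pictures are saved under pics/ and viewed, and the job is handed in when it is done.

```bash
ls; mkdir -p pics; python3 - <<'E'
from station import arm, snapshot, camera_info
import cv2
for n in("scene","top"):
    cv2.imwrite(f"pics/{n}0.png",snapshot(n)); print(n,camera_info(n))
print(arm.read_time(),arm.read_eef_rot(),arm.read_tool_pos())
E
```

```text
pics
scene {'fx': 401.98150431662407, 'fy': 401.98150431662407, 'cx': 281.97337457174, 'cy': 216.40256104677795, 'R': array([[ 0.83994138,  0.54234276, -0.01904738],
       [ 0.31531265, -0.51629826, -0.79624999],
       [-0.44167455,  0.66279743, -0.60466781]]), 't': array([-0.38581155, -0.12987788,  1.2567012 ])}
top {'fx': 546.9401609498622, 'fy': 546.9401609498622, 'cx': 284.31466934340784, 'cy': 218.49766980185998, 'R': array([[-0.0158796 , -0.999831  ,  0.00926341],
       [-0.98746632,  0.01422689, -0.15718734],
       [ 0.15702898, -0.01164337, -0.98752536]]), 't': array([-0.09145343,  0.52679014,  1.24088811])}
0.1 [-0.69799411 -0.11310487  0.69827967 -0.11143163] [ 0.20359404 -0.61673155  0.30282715]
```

View pics/scene0.png

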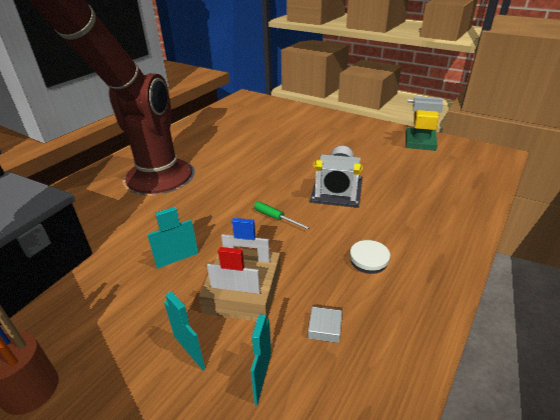

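View pics/top0.png

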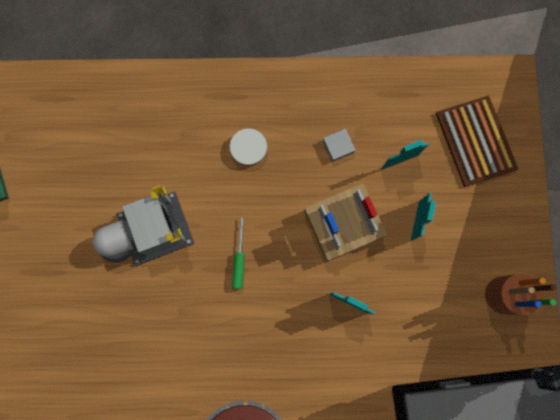

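```bash
cat > h.py <<'E'
import numpy as np, cv2
from station import arm, snapshot, camera_info
def proj(n,X):
    c=camera_info(n); p=np.atleast_2d(X)@c['R'].T+c['t']
    return np.c_[c['fx']*p[:,0]/p[:,2]+c['cx'], c['fy']*p[:,1]/p[:,2]+c['cy']]
def ray(n,u,v):
    c=camera_info(n); d=c['R'].T@np.array([(u-c['cx'])/c['fx'],(v-c['cy'])/c['fy'],1]); return -c['R'].T@c['t'],d
def onz(n,u,v,z):
    o,d=ray(n,u,v); return o+d*(z-o[2])/d[2]
def tri(a,b):
    (o1,d1),(o2,d2)=ray('scene',*a),ray('top',*b)
    A=np.c_[d1,-d2]; s=np.linalg.lstsq(A,o2-o1,rcond=None)[0]
    p,q=o1+d1*s[0],o2+d2*s[1]; return (p+q)/2,np.linalg.norm(p-q)
def mask(im,col):
    h=cv2.cvtColor(im,cv2.COLOR_BGR2HSV)
    r={'red':[((0,190,90),(6,255,255)),((174,190,90),(180,255,255))],'blue':[((105,150,60),(125,255,255))],'yellow':[((22,150,90),(34,255,255))]}[col]
    m=0
    for lo,hi in r: m=m|cv2.inRange(h,lo,hi)
    return m
def crop(im,x,y,w,h,k,fn): cv2.imwrite(fn,cv2.resize(im[y:y+h,x:x+w],None,fx=k,fy=k,interpolation=cv2.INTER_CUBIC))
E
python3 - <<'E'
from h import *
s=cv2.imread('pics/scene0.png');t=cv2.imread('pics/top0.png')
crop(t,290,170,110,100,7,'pics/c1.png');crop(t,80,170,130,100,6,'pics/c2.png')
crop(s,190,205,110,120,5,'pics/c3.png');crop(s,295,135,80,75,8,'pics/c4.png')
for n,im in(('s',s),('t',t)):
  for c in('red','blue','yellow'):
    k,l,st,ce=cv2.connectedComponentsWithStats(mask(im,c))
    for i in range(1,k):
      if st[i][4]>15:
        p=np.argwhere(l==i)[:,::-1].astype(np.float32); print(n,c,st[i],ce[i].round(1),[np.round(q,1).tolist() for q in cv2.minAreaRect(p)[:2]],round(cv2.minAreaRect(p)[2],1))
E
```

```text
s red [218 247  25  23 475] [230.4 258. ] [[230.0, 258.0], [22.0, 24.0]] 90.0
s blue [ 168    0   98   99 6011] [226.5  41.1] [[216.5, 48.0], [100.2, 93.0]] 87.3
s blue [187   0  10   8  24] [192.2   4. ] [[191.2, 3.7], [6.8, 9.2]] 76.0
s blue [275   0  11  17 164] [280.1   7.3] [[280.0, 8.0], [16.0, 10.0]] 90.0
s blue [276  47   5  39 148] [278.5  65.7] [[278.0, 66.0], [38.0, 4.0]] 90.0
s blue [232 218  23  22 422] [243.5 228.5] [[243.0, 228.5], [21.0, 22.0]] 90.0
s blue [  0 331   9  13  33] [  3.7 337.5] [[3.5, 337.4], [14.4, 2.2]] 54.5
s yellow [414 110  25  20 424] [426.1 119.6] [[426.0, 119.6], [23.9, 18.5]] 4.4
s yellow [313 160   9  11  73] [317.6 164.9] [[317.0, 165.0], [10.0, 8.0]] 90.0
s yellow [354 164   9  11  70] [357.3 168.5] [[358.0, 169.0], [8.0, 10.0]] 0.0
t red [365 197  11  20  99] [370.2 206.5] [[370.3, 206.6], [19.2, 5.4]] 63.4
t blue [326 213  12  21 129] [331.5 222.9] [[331.4, 222.8], [19.9, 6.8]] 65.6
t blue [532 301  10   6  40] [536.7 303.4] [[536.6, 303.6], [5.3, 8.2]] 76.0
t yellow [150 186  17  12 124] [157.6 191.3] [[157.6, 191.3], [10.8, 15.4]] 68.2
t yellow [166 229  15  13  97] [173.5 236.2] [[173.9, 235.9], [9.2, 15.1]] 65.6
```

View pics/c1.png

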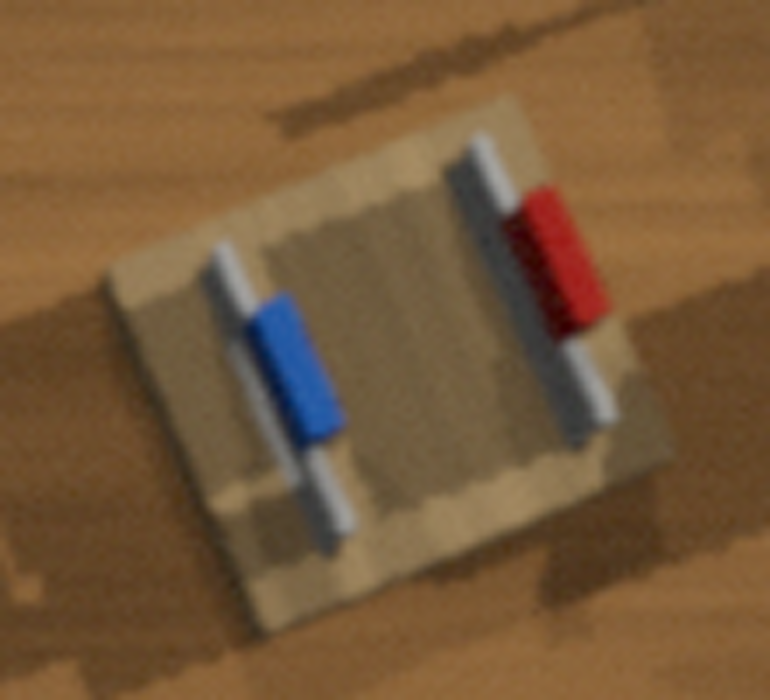

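View pics/c2.png

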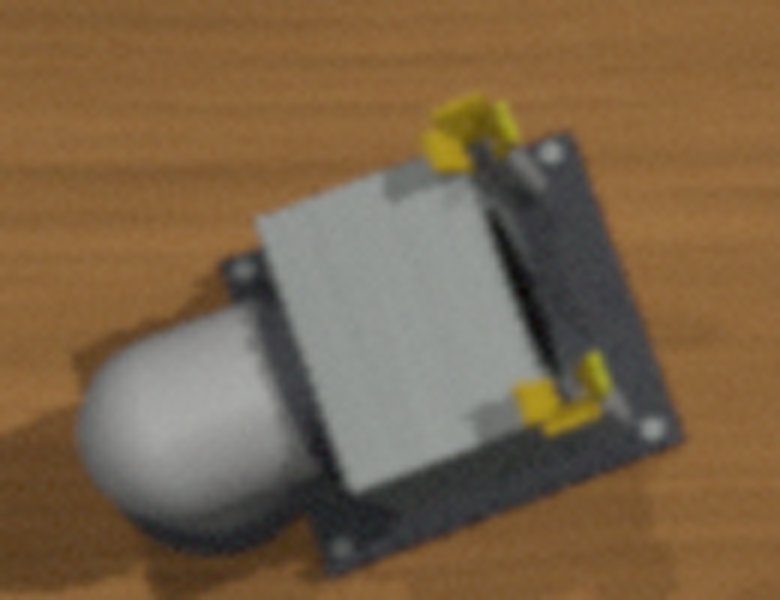

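View pics/c3.png

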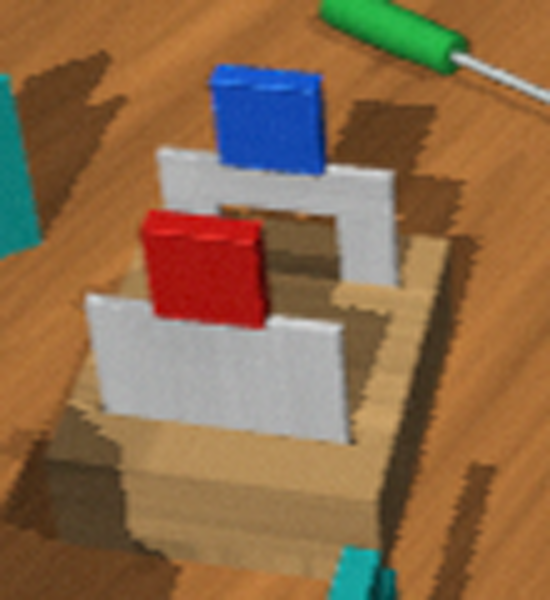

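View pics/c4.png

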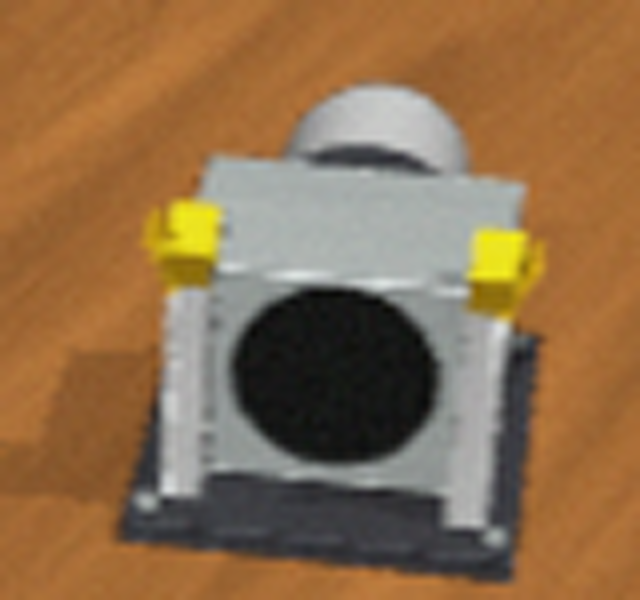

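```bash
python3 - <<'E'
from h import *
S=lambda x,y,ox,oy,k:(ox+(x+.5)/k-.5,oy+(y+.5)/k-.5)
T1=lambda x,y:S(x,y,290,170,7);T2=lambda x,y:S(x,y,80,170,6);C3=lambda x,y:S(x,y,190,205,5);C4=lambda x,y:S(x,y,295,135,8)
f=lambda n,r:print(n,np.round(r[0],4),round(r[1],4))
f('red top c',tri(C3(205,228),T1(566,257)))
f('edge L',tri(C3(92,297),T1(480,140)));f('edge R',tri(C3(342,323),T1(610,415)))
f('edge L sw',tri(C3(92,297),T1(610,415)))
f('blue top',tri(C3(268,72),T1(300,365)))
print('z-plane red top',onz('top',*T1(566,257),.157), 'scene',onz('scene',*C3(205,228),.157))
A=onz('top',*T1(480,140),.112);B=onz('top',*T1(610,415),.112);print('edge',A,B,np.linalg.norm(A-B),(A+B)/2)
A2=onz('scene',*C3(92,297),.112);B2=onz('scene',*C3(342,323),.112);print('edge s',A2,B2,np.linalg.norm(A2-B2),(A2+B2)/2)
# rack corners z=.052
for p in((108,270),(512,97),(672,455),(262,635)): print('rack',onz('top',*T1(*p),.052).round(4))
P=onz('top',*T2(258,218),.094);Q=onz('top',*T2(357,492),.094);print('roof back',P,Q,np.linalg.norm(P-Q))
d=(Q-P)/np.linalg.norm(Q-P);n=np.array([-d[1],d[0],0]);
for s in(1,-1):print('seat?',(P+Q)/2+s*.089*n)
# scene roof: back corners + front corners
for p in((212,158),(525,187),(218,275),(468,292)):print('roof scene',onz('scene',*C4(*p),.094).round(4))
f('roofback1',tri(C4(212,158),T2(258,218)));f('rb1b',tri(C4(525,187),T2(258,218)));f('rb2',tri(C4(212,158),T2(357,492)));
f('flare',tri((317.6,164.9),(157.6,191.3)));f('flare',tri((357.3,168.5),(157.6,191.3)));f('flare',tri((317.6,164.9),(173.5,236.2)))
print(-camera_info('scene')['R'].T@camera_info('scene')['t'])
E
```

```text
red top c [ 0.5321 -0.2833  0.1529] 0.0013
edge L [ 0.542  -0.2928  0.1444] 0.087
edge R [ 0.5281 -0.2769  0.0915] 0.0949
edge L sw [ 0.4881 -0.3028  0.1116] 0.0001
blue top [ 0.4989 -0.2002  0.1576] 0.0008
z-plane red top [ 0.53091824 -0.28308583  0.157     ] scene [ 0.53580506 -0.28621887  0.157     ]
edge [ 0.57739    -0.26485473  0.112     ] [ 0.48806895 -0.30270998  0.112     ] 0.0970116951924322 [ 0.53272947 -0.28378236  0.112     ]
edge s [ 0.48839533 -0.30314207  0.112     ] [ 0.57845969 -0.26397397  0.112     ] 0.09821267939477221 [ 0.53342751 -0.28355802  0.112     ]
rack [ 0.5476 -0.148   0.052 ]
rack [ 0.6047 -0.2852  0.052 ]
rack [ 0.4826 -0.3337  0.052 ]
rack [ 0.425 -0.196  0.052]
roof back [0.55101673 0.26486996 0.094     ] [0.44728491 0.22515623 0.094     ] 0.11107416824170888
seat? [0.53097209 0.16189627 0.094     ]
seat? [0.46732954 0.32812992 0.094     ]
roof scene [0.4509 0.2223 0.094 ]
roof scene [0.5548 0.2598 0.094 ]
roof scene [0.4915 0.1514 0.094 ]
roof scene [0.568  0.1844 0.094 ]
roofback1 [0.5039 0.222  0.1272] 0.1004
rb1b [0.552  0.2662 0.0901] 0.0006
rb2 [0.4481 0.2263 0.0912] 0.0013
flare [0.5337 0.1448 0.1397] 0.0979
flare [0.5802 0.1837 0.1061] 0.0017
flare [0.4797 0.1476 0.1047] 0.001
[ 0.92006416 -0.69075196  0.64912279]
```

```bash
cat >> h.py <<'E'
def overlay(im,n,c,a,segs,x,y,w,h,k,fn):
    o=cv2.resize(im[y:y+h,x:x+w],None,fx=k,fy=k,interpolation=cv2.INTER_CUBIC)
    R=np.array([[np.cos(a),-np.sin(a),0],[np.sin(a),np.cos(a),0],[0,0,1]])
    for s,col in segs:
        p=(proj(n,np.array(s)@R.T+np.r_[c,0])-[x,y]+.5)*k-.5
        cv2.polylines(o,[np.round(p).astype(int)],True,col,1)
    cv2.imwrite(fn,o)
def box(x0,x1,y0,y1,z): return [(x0,y0,z),(x1,y0,z),(x1,y1,z),(x0,y1,z)]
E
python3 - <<'E'
from h import *
s=cv2.imread('pics/scene0.png');t=cv2.imread('pics/top0.png')
m=1e-3
segs=[(box(-.062,.062,-.014,.014,.114),(255,0,255)),(box(-.056,.056,.008,.089,.094),(255,255,0)),(box(-.0525,.0525,-.00425,.00425,.095),(0,255,0))]
c=np.array([.5315,.1615]);a=np.radians(20.3)
overlay(t,'top',c,a,segs,80,170,130,100,6,'pics/o1.png')
overlay(s,'scene',c,a,segs,295,135,80,75,8,'pics/o2.png')
segs=[(box(-.05,.05,-.0025,.0025,.112),(0,255,0)),(box(-.022,.022,-.006,.006,.157),(255,255,0)),(box(-.067,.067,-.03,.12,.052),(255,0,255))]
c=np.array([.5325,-.284]);a=np.radians(22.3)
overlay(t,'top',c,a,segs,290,170,110,100,7,'pics/o3.png')
overlay(s,'scene',c,a,segs,190,205,110,120,5,'pics/o4.png')
E
```

```text
(no output)
```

View pics/o1.png

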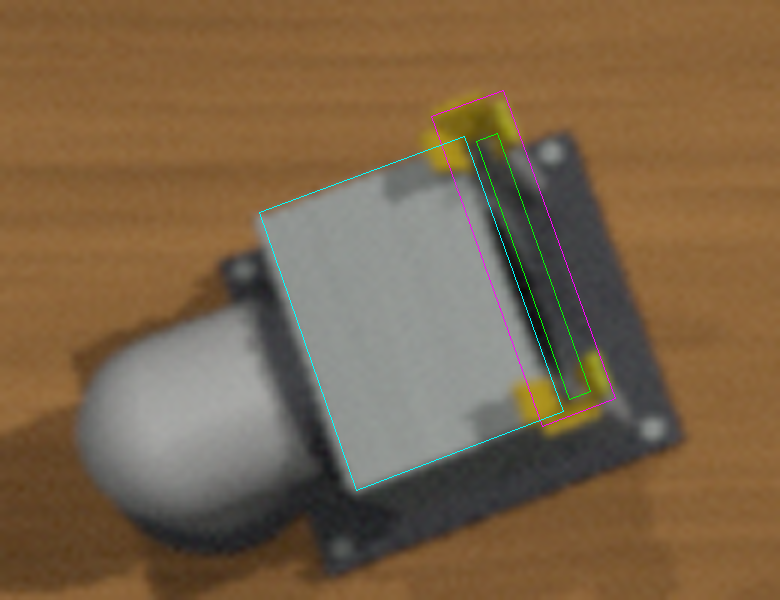

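View pics/o2.png

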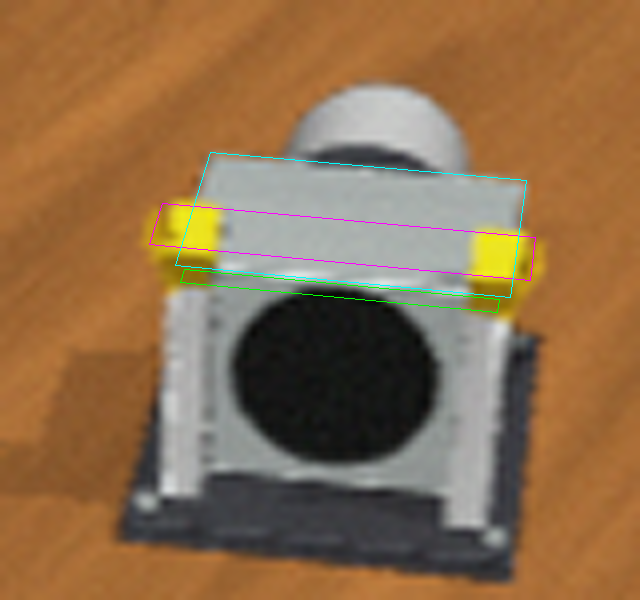

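View pics/o3.png

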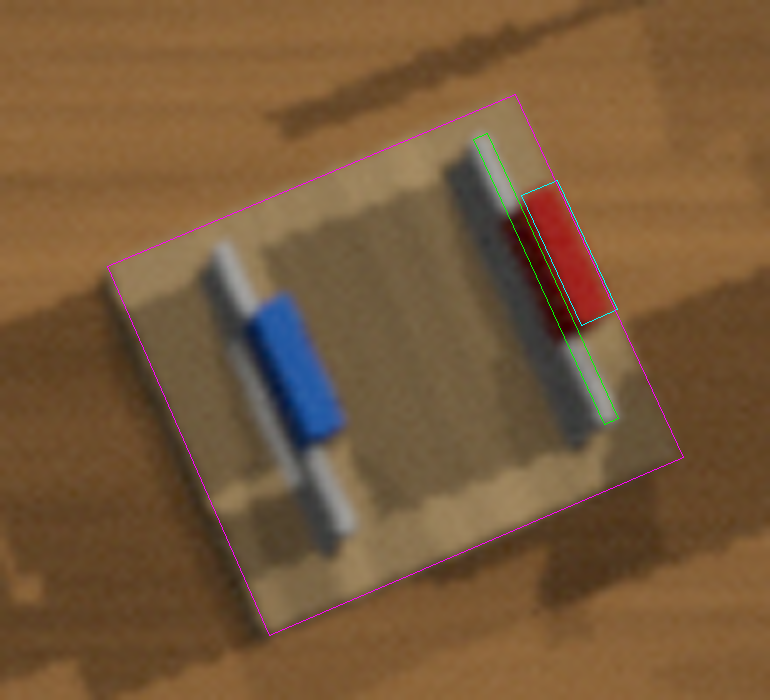

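View pics/o4.png

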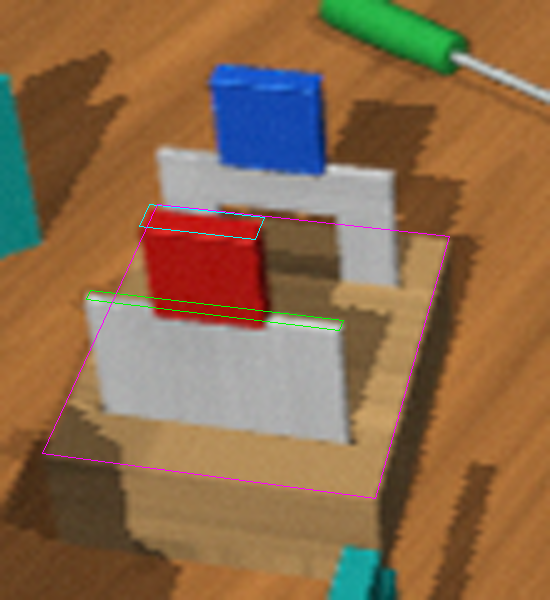

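Both overlays agree with the pictures. The red blade's top edge runs through about (359,190) and (377,229) in the top view. The inlet flares sit about 2 mm further to +y than my first estimate. Next I plan the joint solutions and go to the grasp.

```bash
cat >> h.py <<'E'
from scipy.spatial.transform import Rotation as Ro
def quat(a,s):
    y=s*np.array([-np.sin(a),np.cos(a),0]);x=np.array([0,0,-1.]);return Ro.from_matrix(np.c_[x,y,np.cross(x,y)]).as_quat()
E
python3 - <<'E'
from h import *
g=np.radians(22.3);p=np.radians(20.3)
for s in(1,-1):
  for P,a in(((.532,-.284,.30),g),((.532,-.284,.192),g),((.532,-.284,.40),g),((.5307,.1636,.37),p),((.5307,.1636,.19),p)):
    q=arm.ik(P,quat(a,s)); print(s,P,None if q is None else np.round(q,2))
print(arm.read_time())
E
```

```text
1 (0.532, -0.284, 0.3) [ 1.06  0.79 -1.15  1.55  0.74  1.29  1.76]
1 (0.532, -0.284, 0.192) [ 1.05  0.95 -1.15  1.67  0.94  1.17  1.61]
1 (0.532, -0.284, 0.4) [ 1.05  0.68 -1.15  1.39  0.62  1.45  1.88]
1 (0.5307, 0.1636, 0.37) [ 0.32  0.63 -1.15  1.58  0.59  1.32  1.02]
1 (0.5307, 0.1636, 0.19) [ 0.23  0.8  -0.96  1.81  0.79  0.97  0.85]
-1 (0.532, -0.284, 0.3) [ 0.5   0.54 -0.07  1.57  0.04  1.03 -0.76]
-1 (0.532, -0.284, 0.192) [ 0.48  0.67 -0.04  1.69  0.04  0.79 -0.76]
-1 (0.532, -0.284, 0.4) [ 0.5   0.47 -0.08  1.41  0.04  1.26 -0.76]
-1 (0.5307, 0.1636, 0.37) [ 0.03  0.46 -0.57  1.59  0.26  1.17 -1.81]
-1 (0.5307, 0.1636, 0.19) [-0.19  0.62 -0.22  1.83  0.2   0.72 -1.74]
0.1
```

```bash
python3 - <<'E'
from h import *
q=quat(np.radians(22.3),-1)
arm.movep((.532,-.2838,.29),q); print(arm.read_time(),arm.read_tool_pos())
arm.move_gripper(.6)
arm.line_to((.532,-.2838,.193),velocity=.08)
print(arm.read_time(),arm.read_tool_pos(),arm.read_ft_force(),arm.read_opening())
s=snapshot('scene');t=snapshot('top')
crop(t,290,150,120,110,5,'pics/g1.png');crop(s,170,170,130,130,4,'pics/g2.png')
a=cv2.imread('pics/g1.png');b=cv2.imread('pics/g2.png');h=max(a.shape[0],b.shape[0])
pad=lambda i:cv2.copyMakeBorder(i,0,h-i.shape[0],0,0,0)
o=np.hstack([pad(a),pad(b)]);cv2.imwrite('pics/g.png',cv2.resize(o,None,fx=.7,fy=.7))
E
```

```text
1.8083 [ 0.53105223 -0.2858321   0.29002078]
3.6083 [ 0.53231123 -0.28398158  0.19361003] [-0.20369278  0.25555825 -0.0288821 ] 0.6017678244935524
```

View pics/g.png

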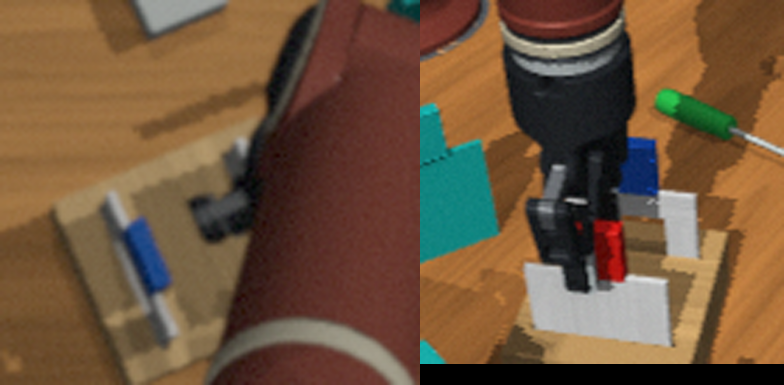

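```bash
python3 - <<'E'
from h import *
g=np.radians(22.3);ex=np.array([np.cos(g),np.sin(g),0]);ey=np.array([-np.sin(g),np.cos(g),0])
c=np.array([.5323,-.284,0])
for lab,P in(('tip-y pad',c-.03*ey+[0,0,.13]),('edge-',c-.03*ey-.011*ex+[0,0,.13]),('edge+',c-.03*ey+.011*ex+[0,0,.13]),('grip L',c-.006*ey-.022*ex+[0,0,.13]),('grip R',c-.006*ey+.022*ex+[0,0,.13])):
    u=proj('scene',P)[0]; print(lab,u.round(1),'in crop g', (u-[170,170])*2.8+[420,0])
s=snapshot('scene');crop(s,200,215,60,70,8,'pics/g3.png')
E
```

```text
tip-y pad [226.6 270.8] in crop g [578.53799695 282.29077859]
edge- [220.8 270.1] in crop g [562.302462   280.31319571]
edge+ [232.4 271.5] in crop g [594.85046027 284.27773179]
grip L [219.1 260.4] in crop g [557.36586942 253.24020505]
grip R [241.8 263.1] in crop g [620.93297225 260.73790473]
```

View pics/g3.png

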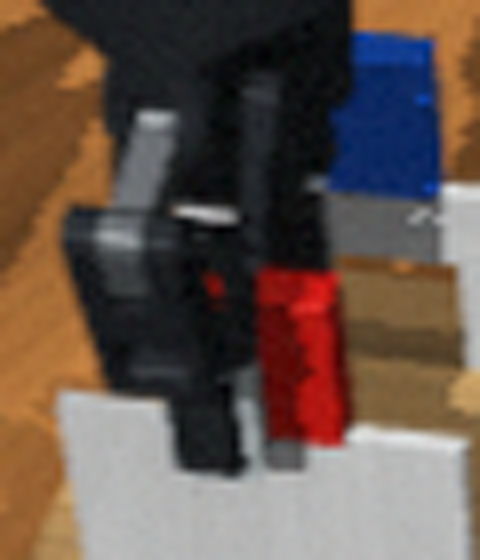

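```bash
python3 - <<'E'
from h import *
arm.move_gripper(0,effort=35)
print(arm.read_time(),arm.read_opening(),arm.read_ft_force(),arm.read_wrist_torque(),arm.read_tool_pos())
for z in(.2,.22,.27,.32,.40):
    arm.line_to((.532,-.2838,z),velocity=.07 if z<.25 else .12)
    print(z,arm.read_opening(),arm.read_ft_force().round(2),arm.read_wrist_torque().round(2))
print(arm.read_time(),arm.read_tool_pos())
s=snapshot('scene');t=snapshot('top');cv2.imwrite('pics/l1.png',s);cv2.imwrite('pics/l2.png',t)
E
```

```text
4.1917 0.13649282363311935 [ 0.35466351 -0.58562413  0.66951952] [-0.12853036 -0.00694729  0.02392262] [ 0.53215129 -0.28401834  0.19318125]
0.2 0.13596144931101325 [ 0.6  -0.93 -1.15] [-0.35 -0.11 -0.02]
0.22 0.13698235326381186 [-0.24 -0.55 -0.94] [-0.16 -0.12  0.04]
0.27 0.1385382177099699 [-0.16  0.43 -2.73] [ 0.03  0.03 -0.02]
0.32 0.13963697173008602 [ 0.15  0.11 -1.63] [ 0.   -0.02  0.01]
0.4 0.13758528469642936 [-0.96 -0.49 -1.9 ] [ 0.03  0.03 -0.03]
6.825 [ 0.53156123 -0.28358639  0.39873924]
```

View pics/l1.png

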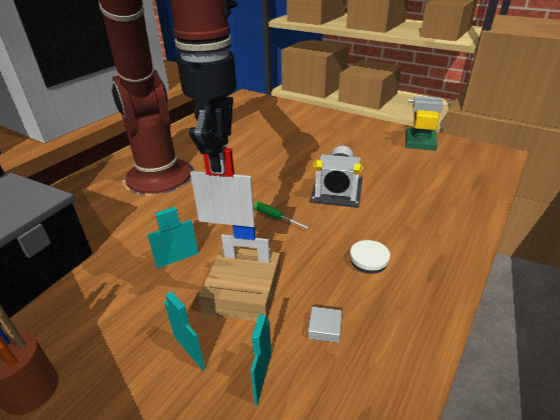

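The red blade hangs upright from the gripper, clear above the block. The blue blade is undisturbed. I'll carry the red blade over the inlet at height.

```bash
python3 - <<'E'
from h import *
q=quat(np.radians(20.3),-1)
arm.line_to((.5307,.1636,.40),velocity=.15,ori=q)
arm.line_to((.5307,.1636,.32),velocity=.1)
arm.pause(.3)
print(arm.read_time(),arm.read_tool_pos(),Ro.from_quat(arm.read_eef_rot()).as_matrix().round(3).tolist(),arm.read_ft_force(),arm.read_wrist_torque())
s=snapshot('scene');t=snapshot('top');cv2.imwrite('pics/m1.png',s);cv2.imwrite('pics/m2.png',t)
crop(s,295,85,90,115,5,'pics/m3.png');crop(t,80,150,150,110,5,'pics/m4.png')
E
```

```text
11.3083 [0.53082322 0.16365862 0.32043269] [[0.001, 0.347, -0.938], [0.0, -0.938, -0.347], [-1.0, 0.0, -0.001]] [-0.26632836  0.21294318 -1.77991721] [-0.00483282 -0.01913171 -0.01683426]
```

View pics/m3.png

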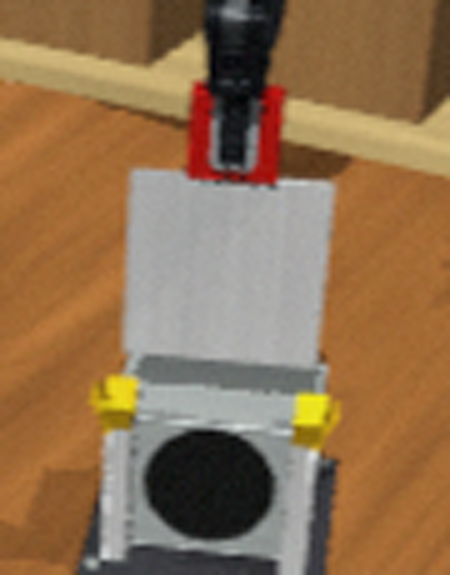

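View pics/m4.png

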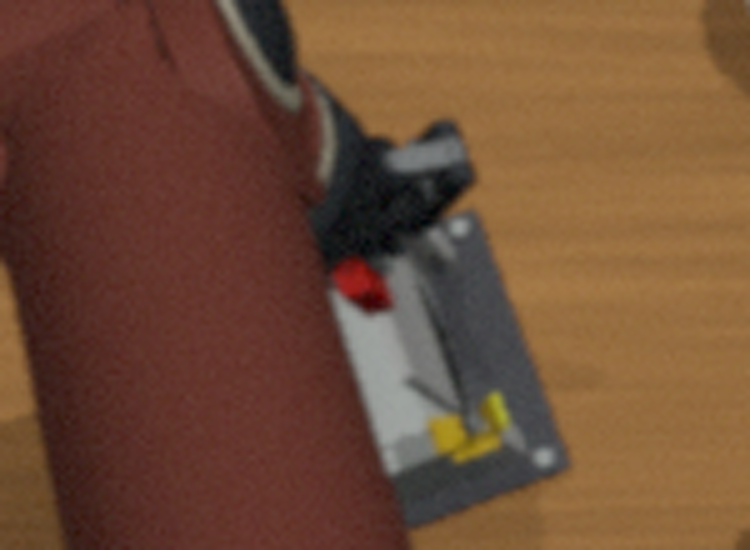

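```bash
python3 - <<'E'
from h import *
s=cv2.imread('pics/m1.png');t=cv2.imread('pics/m2.png')
S=lambda x,y,ox,oy,k:(ox+(x+.5)/k-.5,oy+(y+.5)/k-.5)
a=np.radians(20.3);c=np.array([.5307,.1636])
A=onz('scene',*S(125,353,295,85,5),.139);B=onz('scene',*S(318,365,295,85,5),.139);print(A,B,np.linalg.norm(A-B),(A+B)/2,np.degrees(np.arctan2(*(B-A)[1::-1])))
A=onz('scene',*S(130,170,295,85,5),.239);B=onz('scene',*S(334,182,295,85,5),.239);print(A,B,np.linalg.norm(A-B),(A+B)/2,np.degrees(np.arctan2(*(B-A)[1::-1])))
bl=[([(-.05,0,.139),(.05,0,.139),(.05,0,.239),(-.05,0,.239)],(255,0,255)),(box(-.062,.062,-.014,.014,.114),(0,255,0)),(box(-.022,.022,-.006,.006,.284),(255,255,0))]
overlay(s,'scene',c,a,bl,295,85,90,115,5,'pics/n1.png');overlay(t,'top',c,a,bl,80,150,150,110,5,'pics/n2.png')
E
```

```text
[0.48790668 0.14207431 0.139     ] [0.57930317 0.18174731 0.139     ] 0.09963567117747656 [0.53360493 0.16191081 0.139     ] 23.46449444287575
[0.4851906  0.14438584 0.239     ] [0.57731889 0.18187906 0.239     ] 0.09946538564732138 [0.53125474 0.16313245 0.239     ] 22.14472289552511
```

View pics/n1.png

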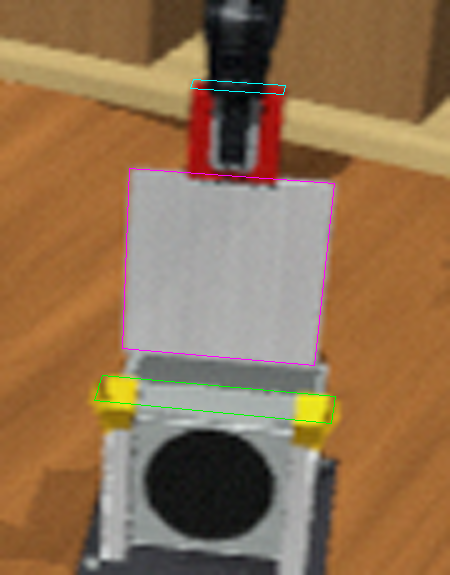

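View pics/n2.png

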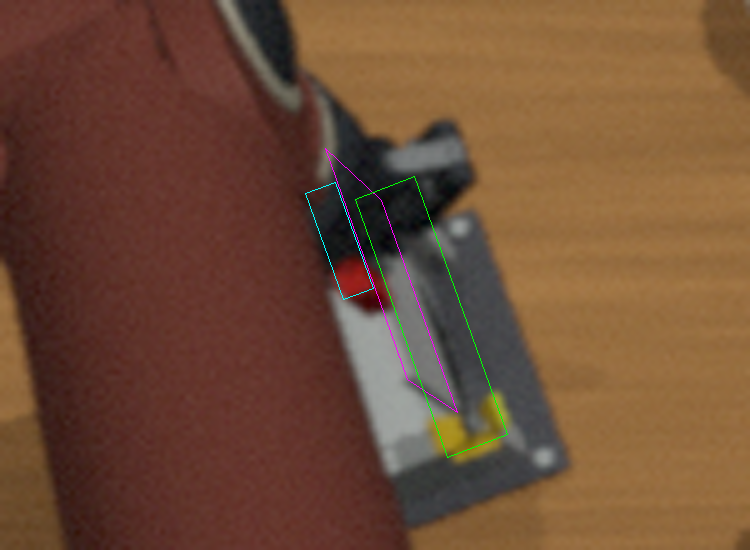

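Blade and flares both match the nominal position within about 1–2 mm in both views. I'll lower it in steps with force checks.

```bash
python3 - <<'E'
from h import *
for z in np.arange(.31,.199,-.01):
    arm.line_to((.5307,.1636,z),velocity=.04)
    f=arm.read_ft_force();m=arm.read_wrist_torque();p=arm.read_tool_pos();print(round(z,3),p.round(4),f.round(2),m.round(2),round(arm.read_opening(),3))
    if np.linalg.norm(f-[0,0,-1.9])>9 or np.linalg.norm(m)>.8: print('stop');break
print(arm.read_time())
s=snapshot('scene');t=snapshot('top')
crop(s,295,85,90,115,5,'pics/p1.png');crop(t,80,150,150,110,5,'pics/p2.png')
E
```

```text
0.31 [0.5305 0.1635 0.3095] [-0.31 -0.2  -1.59] [ 0.   -0.02  0.01] 0.136
0.3 [0.5306 0.1635 0.2996] [ 0.35  0.41 -2.  ] [ 0.06 -0.01  0.03] 0.135
0.29 [0.5305 0.1635 0.2896] [ 0.36 -0.49 -1.74] [ 0.05  0.02 -0.02] 0.136
0.28 [0.5306 0.1635 0.2796] [-0.64  0.01 -1.69] [ 0.03  0.05 -0.05] 0.134
0.27 [0.5305 0.1636 0.2696] [-0.08 -0.17 -1.48] [-0.04 -0.03 -0.02] 0.135
0.26 [0.5306 0.1635 0.2596] [-1.15  0.46 -1.4 ] [-0.02 -0.04  0.05] 0.138
0.25 [0.5305 0.1635 0.2496] [-0.39 -0.14 -1.19] [-0.03 -0.01 -0.03] 0.135
0.24 [0.5305 0.1635 0.2396] [ 0.19 -0.26 -1.99] [ 0.01 -0.03 -0.05] 0.14
0.23 [0.5305 0.1636 0.2296] [-0.59 -0.36 -1.68] [0.   0.02 0.03] 0.137
0.22 [0.5305 0.1635 0.2196] [ 0.71 -0.14 -1.97] [ 0.05 -0.01  0.01] 0.139
0.21 [0.5305 0.1635 0.2096] [-0.03 -0.12 -1.98] [ 0.04  0.07 -0.  ] 0.135
0.2 [0.5305 0.1635 0.1996] [ 0.08  0.67 -1.88] [-0.03 -0.03  0.03] 0.135
16.2083
```

View pics/p1.png

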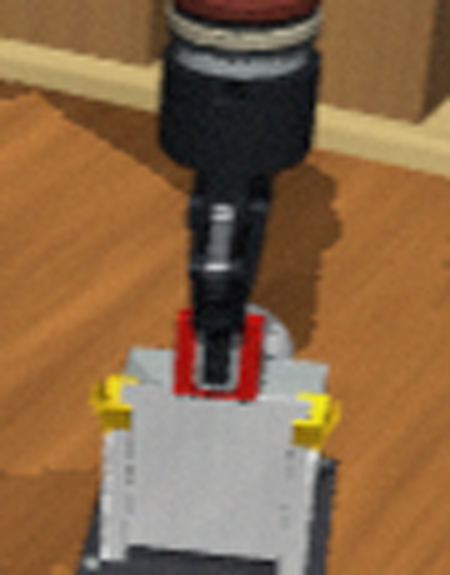

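Between the lips the blade shows about 85 mm of width, so it sits inside both guides, and there is no side force. Now down to contact.

```bash
python3 - <<'E'
from h import *
z=.200
while z>.184:
    z-=.0015; arm.line_to((.5307,.1636,z),velocity=.02)
    f=np.mean([arm.read_ft_force() for _ in range(3)],0);print(round(z,4),arm.read_tool_pos()[2].round(4),f.round(2))
    if f[2]>4: break
print(arm.read_time(),arm.read_wrist_torque())
s=snapshot('scene');crop(s,295,85,90,115,5,'pics/q1.png')
E
```

```text
0.1985 0.1985 [ 0.25 -0.29 -1.52]
0.197 0.1969 [ 0.05 -0.9  -1.77]
0.1955 0.1954 [ 0.27  0.73 -2.28]
0.194 0.1939 [-1.67  1.1  -2.32]
0.1925 0.1924 [-0.63  0.46 -1.98]
0.191 0.1912 [ 1.4   0.02 -0.79]
0.1895 0.1911 [-1.18 -0.77  6.76]
18.0583 [-0.20488078  0.45966824 -0.0191808 ]
```

View pics/q1.png

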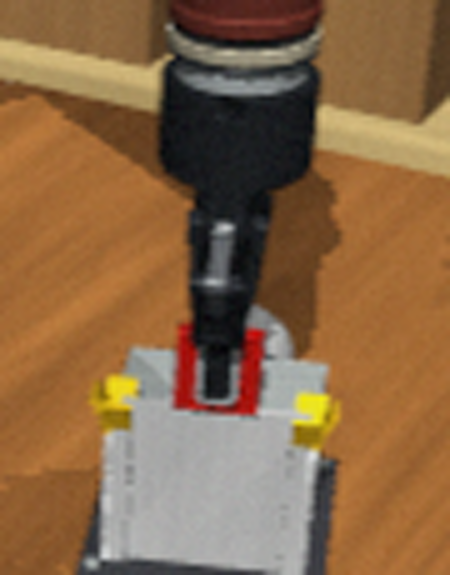

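Contact is at TCP z = 0.191 m, which is exactly the seated height I expected. Release and retreat.

```bash
python3 - <<'E'
from h import *
arm.line_to((.5307,.1636,.191),velocity=.02)
arm.move_gripper(.5); print(arm.read_opening(),arm.read_ft_force())
arm.line_to((.5307,.1636,.32),velocity=.1)
arm.line_to((.40,-.05,.40),velocity=.2)
arm.pause(.5);print(arm.read_time(),arm.read_ft_force())
s=snapshot('scene');t=snapshot('top');cv2.imwrite('pics/r1.png',s);cv2.imwrite('pics/r2.png',t)
a=np.radians(20.3);c=np.array([.5307,.1636])
bl=[([(-.05,0,.01),(.05,0,.01),(.05,0,.11),(-.05,0,.11)],(255,0,255)),(box(-.022,.022,-.006,.006,.155),(255,255,0))]
overlay(s,'scene',c,a,bl,295,115,90,95,6,'pics/r3.png');overlay(t,'top',c,a,bl,80,160,130,100,6,'pics/r4.png')
E
```

```text
0.49804076248759505 [ 9.84560433e-01  5.14161487e-01 -1.17856873e-04]
22.1667 [-0.03337219 -0.2461508  -0.60014317]
```

View pics/r1.png

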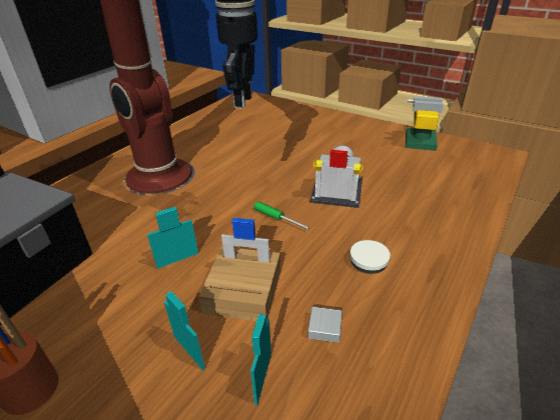

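View pics/r3.png

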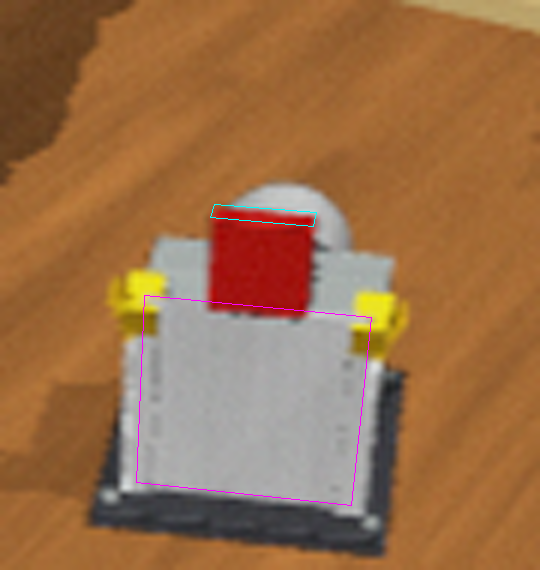

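View pics/r4.png

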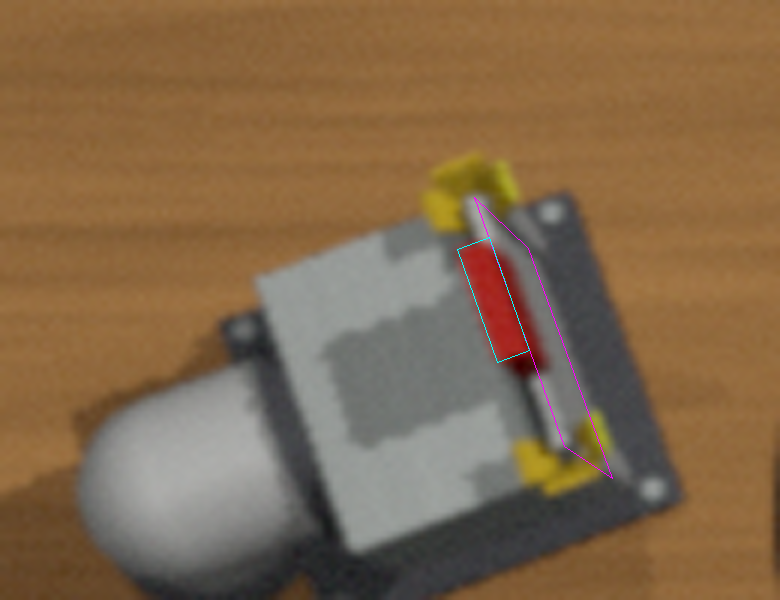

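Seated, upright and released. The grip top matches the height expected when fully home in both views, and the bystanders have not moved.

```bash
python3 -c "
from station import ticket,arm
print(arm.read_ft_force(),arm.read_dq().round(3)); ticket.finish_job(); print(arm.read_time())"
```

```text
[-0.12106932  0.77309409  0.21818494] [ 0.001 -0.001  0.001  0.001 -0.     0.     0.   ]
the job is handed in; nothing more can be done
the job is handed in; nothing more can be done
```

The red-gripped blade is in both guides and down on the bottom. I let go of it, moved the arm clear, and handed the job in at about 22 s. I gripped the blade across its 12 mm thickness, lifted it over the blue blade, and lowered it in small steps with force checks.

**Seating:** No side force showed on the way down. The blade touched bottom at TCP z = 0.191 m, exactly where I calculated fully home would be, with a 7 N push.

**Last pictures:** In both views the blade is upright between the lips, within about 1–2 mm of the expected place. The blue blade, turntable, screwdriver and steel block look unmoved by eye; I did not measure their positions again.

**Disagreement between measurements:** My estimates of the inlet position differed by up to about 4 mm across the guides (roof corners against flares). I used a value in between, and the blade went in freely.

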